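# Reset and restart the belt grinder

## Task

The glass workshop's belt grinder has tripped. Press the square reset button on the relay box fully down, hold it down for a moment and let it come up, then do the same with the flat round start button on the low switch box. Do not press the mushroom-headed stop button next to it, and do not knock over the glass tumbler.

Things in the scene. Friction and masses are not known exactly. Their poses are not given: they have to be found in the camera images.
- reset_button_top (a point): centre of the top face of the reset button: black square cap 30 x 30 mm, 14 mm proud of the relay box (fixed, 100 x 140 mm, 80 mm high, grey with white top, yaw within 0.5 rad), so 94 mm above the table; it moves with the button. A 3 mm thin plate surrounds it. x, y: short and long sides of the box; z up. 72 mm away along +y is a low round dial, 6 mm high, not a button.
- reset_button (a joint): how far the reset button is pressed down, in m: 0 at rest (up), 0.008 fully down. Spring: starts to move at about 1.4 N, fully down at 4.5 N, comes back by itself.
- start_button_top (a point): centre of the top face of the start button: black flat round cap 34 mm across, 14 mm proud of the low switch box (fixed, 90 x 170 mm, 60 mm high, painted grey, yaw within 0.5 rad), so 74 mm above the table; it moves with the button. A ring 3 mm high surrounds it. x, y: short and long sides of the box; z up. The two boxes stand left and right, either way round.
- start_button (a joint): how far the start button is pressed down, in m: 0 at rest (up), 0.008 fully down. Spring: starts to move at about 1.4 N, fully down at 4.5 N, comes back by itself.
- stop_button_top (a point): centre of the top of the stop button, not to be pressed: a black mushroom head 46 mm across, wider and taller than the start button, 30 mm proud of the same switch box (90 mm above the table), 86 mm from the start button along the box's -y.
- stop_button (a joint): how far the stop button is pressed down, in m: 0 at rest, 0.006 fully down.
- tumbler_mid (a point): middle (half-way up) of a loose green glass tumbler, 72 mm across the rim and 100 mm high, standing upright on the table between the two boxes; its z axis points up out of its mouth.

How it is judged:
By the outcome, as a careful person would: the job done as asked, in the order asked, and still so for the second after the job is handed in, with the robot touching nothing.
It also fails if it takes over 38 s, if anything falls off the work surface, if the arm or the gripper's body presses on something with over 40 N, if the wrist force passes 120 N, or if a joint passes its speed limit or range.

## Robot

A 7-joint arm with a two-finger parallel gripper is mounted at the origin on the work surface. World frame = base frame: x ahead of the robot, y to its left, z up, the work surface at z = 0. Lengths are in m, angles in rad, forces in N, time in s.
With the tool pointing down it reaches from about 0.425 to 0.825 m from the base axis. Payload 3.6 kg.
Tool frame: the origin (TCP) lies midway between the tips of the shut fingers; the grasp point (between the pads) lies 19 mm behind it; z points along the fingers, y is the direction in which the jaws open and shut (so a half turn about z gives the same grasp; the last joint's range is limited). The gripper opens to 93 mm and grips with 3 to 60 N. Pads are 15 mm wide; open, the fingers measure 128 mm over their backs; the gripper's body (75 mm by 188 mm) begins 65 mm behind the grasp point.
Start: joints at [-1.367, 0.615, -0.013, 1.423, 0.008, 1.103, -0.04], TCP at [0.149, 0.633, 0.219] pointing down, gripper open.
Joint ranges: [-3.12, 3.12], [-0.3, 2.06], [-1.34, 1.32], [0.26, 2.42], [-1.36, 4.5], [0.01, 1.98], [-2.84, 2.84]. Speed limits (rad/s): [2.79, 2.79, 3.14, 3.14, 3.14, 3.14, 3.14].

## Interface

Orientations are given as [roll, pitch, yaw] about the fixed x, y, z axes, in that order (R = Rz(yaw) Ry(pitch) Rx(roll)).
In Python, from bench import r, imaging gives the robot as it stands.
- The arm moves only by the tool send_rows, never from a script. Its argument "motion" is a list of rows, each a list of 2 entries, a list of its own where there are three numbers: the shift along the tool's x, y, z in cm, then the turn about the tool's z in degrees. A call has 1 to 10 rows; each row is the pose to reach, as a shift and turn from the pose commanded when the call began, along the tool's axes at that moment; what a row does not reach only later rows make up. A row lasts 1/10 s, in which the tool goes at most 50 mm and 8.59 degrees, less where a joint would pass 70% of its speed; a pose out of reach is approached as far as the arm can. A call with a gripper value outside its range is refused whole. "grip" is the finger opening in cm, from 0 to 9.3, set as the call begins (left out, the last holds). The fingers move at their own pace and stop on an object; "grip_force" is the grip in N (left out, the last holds). Time passes only in rows, so rows that repeat a pose let the fingers close. It gives the time, the measured TCP pose, the force and the opening at its end, in the units of the state.
- r.observe(): the state, without advancing time (a new reading comes with each control period).
- imaging.snapshot(name): name is "side" or "top"; returns a dict with "image" (384x512x3 uint8, red, green, blue), "K" (3x3 intrinsics, pixels), "cam_to_world" (4x4, takes a point from camera to world coordinates). Camera axes: x right, y up, looking along -z (the intrinsics and any distortion apply to the point x, -y, -z); pixel columns grow to the right and rows downward; lengths in m; the calibration is good to about 2 mm. A picture is of the moment at which its call begins. There is no depth.
- r.close_job(): hands the job in, once; it reports no verdict.
The state is a dict: "t": time; "qpos": joint angles; "dq": joint speeds; "tau": joint torques, N m; "position": TCP position; "orientation": TCP orientation; "ft_force": force on the tool from outside, world axes, zero at the start; "wrist_torque": the same for the moment, N m; "gripper_width": finger opening in m.
Only numpy, scipy, OpenCV 4.12 (cv2) and the standard library are available. Lean on these libraries where they do the work, as an engineer would, in place of code of your own. Each camera call takes 0.05 s, during which the arm holds its last target.

## Working session

There is one attempt and no reset: what is moved stays moved. The work goes in short steps, Python scripts to look and compute and a tool call to move; the robot and the scene stay as the last step left them, time stands still between calls to the robot, and variables do not carry over. Pictures are saved under pics/ and viewed, and the job is handed in when it is done.

Besides the shell and the picture viewer there is one more tool, called as name(argument=value, ...), one argument or row to a line, values as JSON. send_rows: Moves the arm, as the interface text tells. Its arguments: {"type":"object","properties":{"motion":{"type":"array"},"grip":{"type":"number"},"grip_force":{"type":"number"}},"required":["motion"]}

```bash
ls; mkdir -p pics
python3 - <<'E'
from bench import r, imaging
import cv2,pickle
d={}
for n in("top","side"):
    s=imaging.snapshot(n); d[n]=s
    cv2.imwrite(f"pics/{n}0.png",s["image"][:,:,::-1]); print(n,s["K"],s["cam_to_world"],[k for k in s])
pickle.dump(d,open("s0.pkl","wb"))
print(r.observe())
E
```

```text
pics
top [[440.25540768   0.         256.12453165]
 [  0.         440.25540768 188.66033341]
 [  0.           0.           1.        ]] [[ 0.0202303   0.99673592 -0.07815519  0.48222742]
 [-0.99964836  0.02150581  0.01551308 -0.00907966]
 [ 0.01714323  0.07781387  0.9968205   1.17671411]
 [ 0.          0.          0.          1.        ]] ['image', 'K', 'cam_to_world']
side [[348.04030511   0.         252.8476028 ]
 [  0.         348.04030511 196.58303356]
 [  0.           0.           1.        ]] [[-0.83612175  0.28127    -0.47094331  0.20854533]
 [-0.54853385 -0.43391799  0.71472078  0.53428688]
 [-0.00332126  0.85592194  0.51709439  0.50960999]
 [ 0.          0.          0.          1.        ]] ['image', 'K', 'cam_to_world']
{'t': 0.1, 'qpos': array([-1.36650893,  0.61579863, -0.01260961,  1.42472414,  0.00807295,
        1.10340058, -0.04038527]), 'dq': array([ 0.00011851, -0.00433521, -0.0006698 , -0.00378855, -0.00049064,
       -0.0025655 ,  0.00014475]), 'tau': array([ 9.50334070e-04, -4.60043836e+01,  2.09969832e-01, -1.66245532e+01,
       -6.12282660e-02,  1.69788930e-02,  1.15574439e-04]), 'position': array([0.14850668, 0.63208086, 0.21761733]), 'orientation': array([-3.13931135e+00,  7.55347937e-06,  2.91086752e+00]), 'ft_force': array([0.64234625, 0.07297239, 0.57310776]), 'wrist_torque': array([-0.02977675,  0.02873844,  0.00996829]), 'gripper_width': 0.09319049865697272}
```

View pics/top0.png

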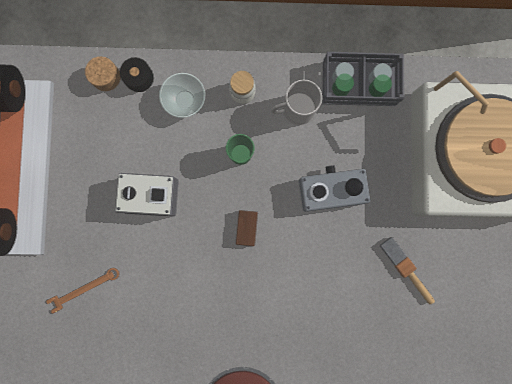

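View pics/side0.png

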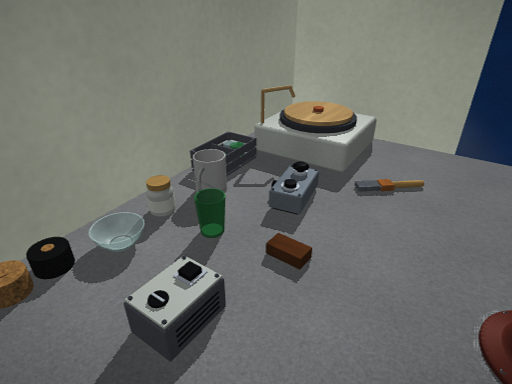

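The top view shows the relay box at about (145,195), with the square reset cap at (158,195) and the dial at (129,193). The switch box is at about (335,190), with the start cap in its white ring at (319,192) and the stop mushroom at (354,187). The tumbler is at (240,150). Next I'll measure them.

```bash
cat > h.py <<'E'
import numpy as np,cv2
def ray(s,u,v):
    K=s["K"];T=s["cam_to_world"]
    d=T[:3,:3]@np.array([(u-K[0,2])/K[0,0],-(v-K[1,2])/K[1,1],-1.]);return T[:3,3],d
def onz(s,u,v,z):
    o,d=ray(s,u,v);return o+d*(z-o[2])/d[2]
def proj(s,p):
    T=s["cam_to_world"];c=T[:3,:3].T@(np.array(p)-T[:3,3]);K=s["K"]
    return K[0,0]*c[0]/-c[2]+K[0,2],K[1,1]*-c[1]/-c[2]+K[1,2]
def dark(s,u0,v0,w,th):
    g=s["image"].max(2);m=(g<th).astype(np.uint8)
    sub=np.zeros_like(m);sub[v0-w:v0+w+1,u0-w:u0+w+1]=m[v0-w:v0+w+1,u0-w:u0+w+1]
    n,l,st,c=cv2.connectedComponentsWithStats(sub)
    return [(c[i].round(2),st[i].tolist()) for i in range(1,n) if st[i][4]>15]
E
python3 - <<'E'
import pickle,cv2,numpy as np
from h import *
d=pickle.load(open("s0.pkl","rb"))
t,s=d["top"],d["side"]
for nm,u,v,z in(("reset",158,195,.094),("dial",129,193,.086),("start",319,192,.074),("stop",354,187,.09)):
    for th in(35,50):print(nm,th,[(c,st,onz(t,*c,z).round(4)) for c,st in dark(t,u,v,13,th)])
for nm,u,v,z in(("reset",189,270,.094),("start",291,184,.074),("stop",301,168,.09)):
    for th in(30,50):print("side",nm,th,[(c,st,onz(s,*c,z).round(4)) for c,st in dark(s,u,v,13,th)])
a=cv2.resize(t["image"][165:220,110:180],None,fx=5,fy=5,interpolation=0)
b=cv2.resize(t["image"][165:220,298:374],None,fx=5,fy=5,interpolation=0)
cv2.imwrite("pics/ct.png",np.hstack([a,b])[:,:,::-1])
a=cv2.resize(s["image"][250:310,140:215],None,fx=5,fy=5,interpolation=0)
b=cv2.resize(s["image"][155:215,262:325],None,fx=5,fy=5,interpolation=0)
cv2.imwrite("pics/cs.png",np.hstack([a,b])[:,:,::-1])
E
```

```text
reset 35 []
reset 50 []
dial 35 []
dial 50 [(array([124.88, 192.58]), [123, 188, 4, 11, 24], array([0.551, 0.298, 0.086])), (array([132.  , 193.89]), [130, 189, 5, 10, 18], array([0.5482, 0.2804, 0.086 ]))]
start 35 []
start 50 [(array([319.06, 191.12]), [313, 186, 13, 12, 49], array([ 0.5659, -0.1848,  0.074 ]))]
stop 35 []
stop 50 [(array([352.46, 187.34]), [345, 179, 18, 17, 142], array([ 0.5759, -0.2654,  0.09  ]))]
side reset 30 [(array([189.56, 270.93]), [179, 262, 23, 19, 273], array([0.5431, 0.2239, 0.094 ]))]
side reset 50 [(array([189.47, 270.99]), [178, 262, 24, 19, 284], array([0.5431, 0.2241, 0.094 ]))]
side start 30 [(array([289.19, 184.16]), [284, 180, 12, 8, 58], array([ 0.5608, -0.1703,  0.074 ]))]
side start 50 [(array([289.96, 183.14]), [284, 179, 12, 9, 91], array([ 0.5617, -0.1761,  0.074 ]))]
side stop 30 [(array([299.96, 166.56]), [293, 162, 16, 10, 100], array([ 0.5698, -0.2472,  0.09  ]))]
side stop 50 [(array([300.27, 166.01]), [292, 161, 17, 11, 130], array([ 0.5706, -0.2507,  0.09  ])), (array([291.05, 180.1 ]), [288, 179, 8, 3, 21], array([ 0.5539, -0.1656,  0.09  ]))]
```

View pics/ct.png

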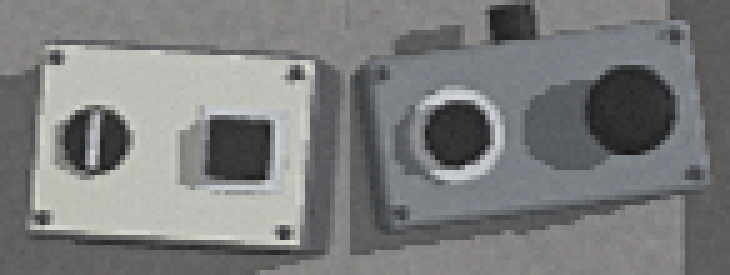

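View pics/cs.png

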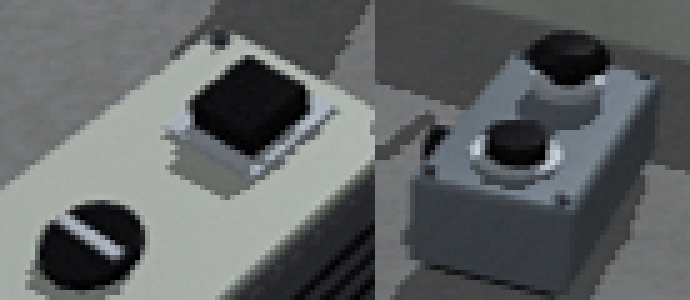

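Run:
```python
import pickle
from h import *
d=pickle.load(open("s0.pkl","rb"));t,s=d["top"],d["side"]
P={}
for nm,u,v,z,w in(("reset",158,195,.094,9),("dial",129,193,.086,9),("start",319,192,.074,8),("stop",354,187,.09,12)):
    for th in(60,70,80):
        for c,st in dark(t,u,v,w,th):
            p=onz(t,*c,z); P[nm]=p
            print(nm,th,c,st,p.round(4),"side px",np.round(proj(s,p),1))
print(np.linalg.norm(P["start"]-P["stop"]),np.linalg.norm(P["reset"]-P["dial"]))
h=cv2.cvtColor(t["image"],cv2.COLOR_RGB2HSV);m=cv2.inRange(h,(40,90,30),(85,255,255));
n,l,st,c=cv2.connectedComponentsWithStats(m)
for i in range(1,n):
    if st[i][4]>60: print("green",c[i],st[i],onz(t,*c[i],.05).round(3))
```

```text
reset 60 [157.23 194.55] [152, 189, 12, 12, 118] [0.5474 0.2166 0.094 ] side px [190.6 267.5]
reset 70 [157.28 194.46] [151, 189, 13, 12, 136] [0.5476 0.2164 0.094 ] side px [190.5 267.4]
reset 80 [157.33 194.47] [151, 189, 13, 12, 144] [0.5476 0.2163 0.094 ] side px [190.6 267.4]
dial 60 [124.92 192.31] [123, 187, 5, 12, 36] [0.5517 0.298  0.086 ] side px [154.1 300.1]
dial 60 [131.8  192.93] [130, 188, 5, 11, 44] [0.5505 0.281  0.086 ] side px [162.6 293.6]
dial 70 [124.87 192.55] [123, 187, 5, 12, 38] [0.5511 0.2981 0.086 ] side px [154.3 300.3]
dial 70 [131.71 193.14] [128, 187, 8, 13, 51] [0.55   0.2812 0.086 ] side px [162.7 293.8]
dial 80 [124.88 192.5 ] [123, 187, 5, 12, 42] [0.5512 0.298  0.086 ] side px [154.3 300.3]
dial 80 [131.79 193.04] [128, 187, 8, 13, 53] [0.5503 0.281  0.086 ] side px [162.7 293.7]
start 60 [319.   191.35] [313, 186, 13, 12, 121] [ 0.5653 -0.1847  0.074 ] side px [290.3 181.4]
start 70 [318.91 191.49] [313, 186, 13, 12, 126] [ 0.565  -0.1844  0.074 ] side px [290.3 181.5]
start 80 [318.93 191.48] [313, 186, 13, 12, 128] [ 0.565  -0.1845  0.074 ] side px [290.3 181.5]
stop 60 [353.44 186.87] [345, 178, 18, 18, 239] [ 0.5771 -0.2679  0.09  ] side px [301.  163.2]
stop 70 [353.5  186.63] [345, 178, 18, 18, 252] [ 0.5777 -0.268   0.09  ] side px [300.8 163.1]
stop 80 [353.45 186.55] [345, 178, 18, 18, 258] [ 0.5779 -0.2679  0.09  ] side px [300.7 163.1]
0.08588637874100201 0.06521969762848638
green [346.37894737  85.77894737] [337  78  16  14  95] [ 0.846 -0.258  0.05 ]
green [384.1682243   86.31775701] [375  79  16  14 107] [ 0.848 -0.358  0.05 ]
```

```bash
cat >> h.py <<'E'
def shift(o,p):
    from scipy.spatial.transform import Rotation as R
    M=R.from_euler("xyz",o["orientation"]).as_matrix()
    return ((M.T@(np.array(p)-o["position"]))*100).round(2)
E
python3 - <<'E'
from bench import r
from h import *
o=r.observe()
for p in([.27,.38,.218],[.45,.24,.218],[.5476,.2164,.16]):print(shift(o,p))
E
```

```text
[-1.759e+01 -2.176e+01  1.000e-02]
[-3.832e+01 -3.127e+01  3.000e-02]
[-48.36 -31.33   5.83]
```

send_rows(
  motion=[
    [[-2.2,-2.7,0],0],
    [[-4.4,-5.4,0],0],
    [[-6.6,-8.2,0],0],
    [[-8.8,-10.9,0],0],
    [[-11,-13.6,0],0],
    [[-13.2,-16.3,0],0],
    [[-15.4,-19,0],0],
    [[-17.6,-21.8,0],0],
    [[-17.6,-21.8,0],0],
    [[-17.6,-21.8,0],0],
  ],
  grip=0,
)

```text
t: 1.1
position: [0.2703, 0.3798, 0.2186]
orientation: [-3.142, -0.0, 2.909]
ft_force: [-1.1, 1.0, 0.2]
gripper_width: 0.0174
```

Run:
```python
from bench import r
from h import *
o=r.observe();print(o)
for p in([.45,.24,.218],[.5476,.2164,.13]):print(shift(o,p))
```

```text
{'t': 1.1, 'qpos': array([-1.00289238,  0.33294075,  0.00532063,  1.93294574, -0.002628  ,
        0.8758644 ,  0.34205294]), 'dq': array([-0.0298257 ,  0.01467042, -0.0301443 , -0.02745916, -0.00413789,
       -0.00096791, -0.0007821 ]), 'tau': array([ 1.00890264e+00, -3.12542331e+01,  8.58087111e-01, -1.38580129e+01,
        4.66185459e-02,  1.04895593e-01,  1.44091752e-02]), 'position': array([0.27033232, 0.3798074 , 0.21861916]), 'orientation': array([-3.14154258e+00, -3.14412267e-04,  2.90903010e+00]), 'ft_force': array([-1.11195899,  1.01895962,  0.17895739]), 'wrist_torque': array([0.04688835, 0.04861052, 0.02463755]), 'gripper_width': 0.017434044466498592}
[-20.71  -9.46   0.06]
[-30.75  -9.51   8.85]
```

send_rows(
  motion=[
    [[-4,-2,0],0],
    [[-8,-4,0],0],
    [[-12,-6,0],0],
    [[-16,-8,0],0],
    [[-20,-9.4,0],0],
    [[-24,-9.5,1],0],
    [[-27.5,-9.5,3],0],
    [[-30.7,-9.5,6],0],
    [[-30.7,-9.5,8.8],0],
    [[-30.7,-9.5,8.8],0],
  ],
)

```text
t: 2.1
position: [0.5447, 0.2178, 0.1261]
orientation: [-3.137, -0.008, 2.912]
ft_force: [0.0, -0.7, 0.6]
gripper_width: 0.0005
```

```bash
python3 - <<'E'
from bench import r,imaging
from h import *
o=r.observe();print(o)
print(shift(o,[.5476,.2164,.094]))
for n in("top","side"):
    s=imaging.snapshot(n); u,v=map(int,proj(s,[.5476,.2164,.094]))
    c=s["image"][max(v-75,0):v+45,u-60:u+60]
    cv2.imwrite(f"pics/{n}1.png",cv2.resize(c,None,fx=4,fy=4)[:,:,::-1])
E
python3 -c "
import cv2,numpy as np
a=[cv2.imread(f'pics/{n}1.png') for n in('top','side')]
cv2.imwrite('pics/c1.png',cv2.resize(np.hstack(a),(800,400)))"
```

```text
{'t': 2.1, 'qpos': array([-0.45830122,  0.62337296,  0.06587838,  1.71513767, -0.05417183,
        0.81428667,  0.97391524]), 'dq': array([-0.01811162, -0.07360044, -0.00968539, -0.0335777 , -0.00072144,
        0.04147257, -0.00084571]), 'tau': array([ 1.17607176e+00, -4.24593401e+01,  1.72149550e+00, -1.40336519e+01,
        5.46369504e-02, -2.93738740e-01,  1.30410757e-02]), 'position': array([0.54467491, 0.21784144, 0.12605722]), 'orientation': array([-3.13676359, -0.00816154,  2.91190966]), 'ft_force': array([ 0.03177939, -0.69175171,  0.61230056]), 'wrist_torque': array([-0.01488886,  0.04466998, -0.06022455]), 'gripper_width': 0.00047248289134522233}
[-0.34 -0.06  3.2 ]
```

View pics/c1.png

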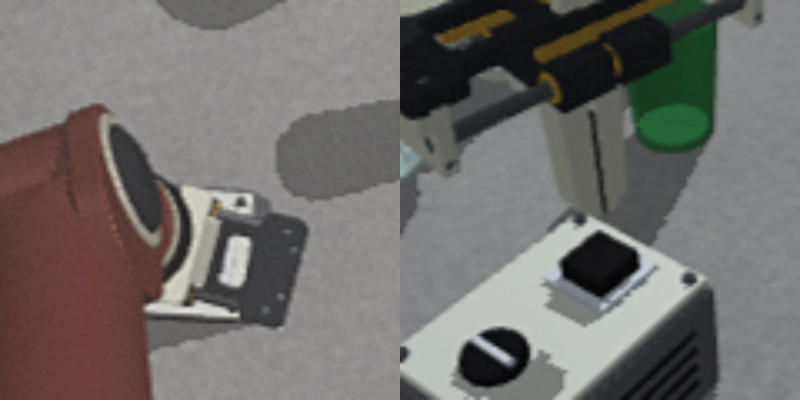

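The side view shows the closed fingertips directly above the reset cap, with the tip at about (600,212) and the cap at (600,255) in the crop. Descending now.

send_rows(
  motion=[
    [[0,0,0],0],
    [[0,0,1],0],
    [[0,0,2],0],
    [[0,0,3],0],
    [[0,0,3.2],0],
    [[0,0,3.2],0],
    [[0,0,3.2],0],
    [[0,0,3.2],0],
  ],
)

```text
t: 3.0
position: [0.5476, 0.2176, 0.099]
orientation: [3.141, 0.001, 2.911]
ft_force: [-0.4, -0.2, -0.4]
gripper_width: 0.0005
```

send_rows(
  motion=[
    [[0,0,0.3],0],
    [[0,0,0.6],0],
    [[0,0,0.9],0],
    [[0,0,1.1],0],
    [[0,0,1.3],0],
    [[0,0,1.3],0],
    [[0,0,1.3],0],
  ],
)

```text
t: 3.7
position: [0.5477, 0.2177, 0.0864]
orientation: [3.141, 0.001, 2.911]
ft_force: [-1.0, -0.4, 6.5]
gripper_width: 0.0004
```

send_rows(
  motion=[
    [[0,0,0.1],0],
    [[0,0,0.2],0],
    [[0,0,0.2],0],
    [[0,0,0.2],0],
    [[0,0,0.2],0],
    [[0,0,0.2],0],
    [[0,0,0.2],0],
    [[0,0,0.2],0],
  ],
)

```text
t: 4.5
position: [0.5477, 0.2177, 0.0862]
orientation: [3.141, 0.001, 2.911]
ft_force: [-2.9, -0.7, 15.8]
gripper_width: 0.0005
```

The force rises steeply at z = 0.086, so the button is on its stop. It has been held for about 0.8 s, so I'll lift off.

send_rows(
  motion=[
    [[0,0,-0.4],0],
    [[0,0,-0.9],0],
    [[0,0,-1.5],0],
    [[0,0,-3],0],
    [[0,0,-6],0],
    [[0,0,-9],0],
    [[0,0,-12],0],
    [[0,0,-13],0],
    [[0,0,-13],0],
    [[0,0,-13],0],
  ],
)

```text
t: 5.5
position: [0.5462, 0.2172, 0.212]
orientation: [-3.14, -0.003, 2.911]
ft_force: [-0.2, -0.1, -0.7]
gripper_width: 0.0006
```

Run:
```python
from bench import r,imaging
from h import *
o=r.observe();print(o["t"],o["position"],o["ft_force"])
for p in([.5476,.1,.215],[.53,.0,.215],[.565,-.1845,.215],[.565,-.1845,.12]):print(shift(o,p))
s=imaging.snapshot("side");cv2.imwrite("pics/side2.png",s["image"][:,:,::-1])
```

```text
5.5 [0.54622552 0.21719511 0.21201277] [-0.20489125 -0.11217208 -0.6577094 ]
[ -2.81 -11.38  -0.28]
[ -3.39 -21.52  -0.27]
[-11.01 -38.68  -0.25]
[-11.04 -38.66   9.25]
```

View pics/side2.png

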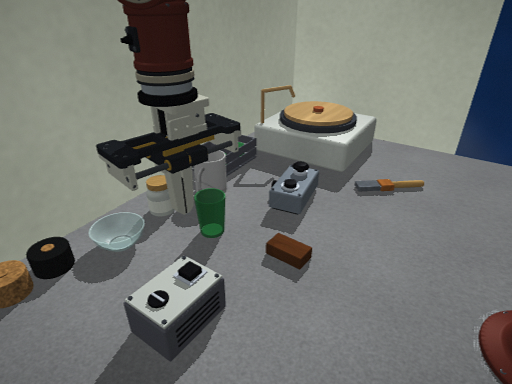

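The reset cap is back up at (190,270) and the tumbler is still standing at (211,213). I'll traverse at z of about 0.21 to the start button.

send_rows(
  motion=[
    [[-0.9,-4,0],0],
    [[-1.8,-8,0],0],
    [[-2.8,-12,0],0],
    [[-3.8,-16,0],0],
    [[-4.8,-20,0],0],
    [[-5.8,-24,0],0],
    [[-7,-28,0],0],
    [[-8.4,-32,0],0],
    [[-9.6,-36,0],0],
    [[-10.9,-38.7,0],0],
  ],
)

```text
t: 6.55
position: [0.5629, -0.1879, 0.2117]
orientation: [-3.14, -0.004, 2.907]
ft_force: [0.3, 0.5, 0.5]
gripper_width: 0.0003
```

send_rows(
  motion=[
    [[0,0,0],0],
    [[0,0,2],0],
    [[0,0,4],0],
    [[0,0,6],0],
    [[0,0,8],0],
    [[0,0,9],0],
    [[0,0,9],0],
    [[0,0,9],0],
    [[0,0,9],0],
  ],
)

```text
t: 7.45
position: [0.5656, -0.1841, 0.1246]
orientation: [-3.141, 0.002, 2.911]
ft_force: [0.3, -0.4, 0.1]
gripper_width: 0.0001
```

Run:
```python
from bench import r,imaging
from h import *
o=r.observe();print(o["t"],o["position"],o["ft_force"],o["orientation"])
print(shift(o,[.565,-.1845,.074]))
s=imaging.snapshot("side");print(proj(s,o["position"]));c=s["image"][90:240,210:410]
cv2.imwrite("pics/side3.png",cv2.resize(c,None,fx=4,fy=4)[:,:,::-1])
```

```text
7.45 [ 0.56556695 -0.18413574  0.12458154] [ 0.32082467 -0.41052081  0.1086667 ] [-3.14149166e+00  1.81049024e-03  2.91107422e+00]
[ 0.06 -0.05  5.06]
(np.float64(291.1189381003797), np.float64(163.94017860885958))
```

View pics/side3.png

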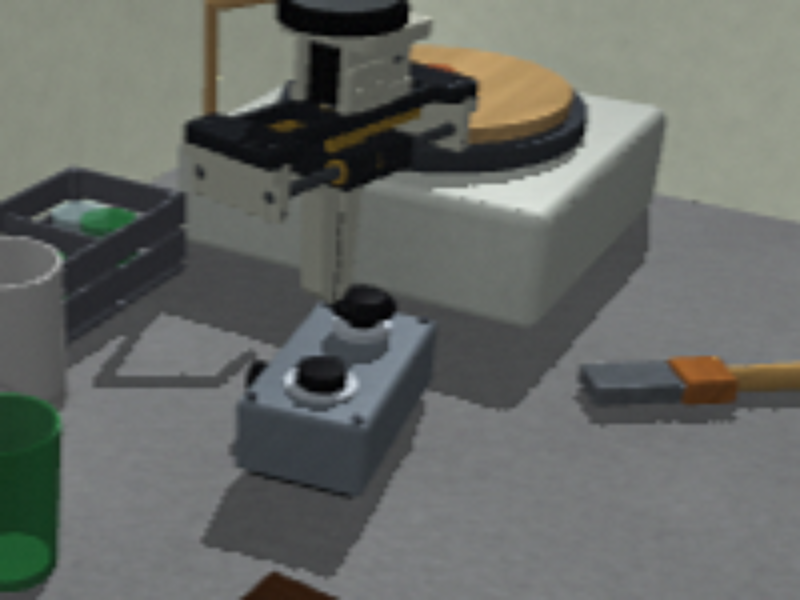

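The fingertips at (325,300) in the crop are directly above the start cap at (321,368), and clear of the stop head at (365,305). Descending now.

send_rows(
  motion=[
    [[0,0,1.5],0],
    [[0,0,3],0],
    [[0,0,4],0],
    [[0,0,4.6],0],
    [[0,0,4.6],0],
    [[0,0,4.6],0],
    [[0,0,4.6],0],
  ],
)

```text
t: 8.2
position: [0.5654, -0.1843, 0.0784]
orientation: [-3.141, 0.001, 2.911]
ft_force: [0.8, 0.0, 0.3]
gripper_width: 0.0004
```

send_rows(
  motion=[
    [[0,0,0.3],0],
    [[0,0,0.6],0],
    [[0,0,0.9],0],
    [[0,0,1.1],0],
    [[0,0,1.3],0],
    [[0,0,1.3],0],
    [[0,0,1.3],0],
  ],
)

```text
t: 8.9
position: [0.5655, -0.1843, 0.0663]
orientation: [-3.142, 0.002, 2.911]
ft_force: [-1.9, 1.2, 10.8]
gripper_width: 0.0001
```

Already on the stop at 10.8 N and z = 0.066. I'll add a little more and hold.

send_rows(
  motion=[
    [[0,0,0.1],0],
    [[0,0,0.1],0],
    [[0,0,0.1],0],
    [[0,0,0.1],0],
    [[0,0,0.1],0],
    [[0,0,0.1],0],
    [[0,0,0.1],0],
    [[0,0,0.1],0],
  ],
)

```text
t: 9.7
position: [0.5655, -0.1843, 0.0662]
orientation: [3.141, 0.002, 2.911]
ft_force: [-2.8, 1.8, 15.3]
gripper_width: 0.0004
```

send_rows(
  motion=[
    [[0,0,-0.4],0],
    [[0,0,-0.9],0],
    [[0,0,-1.5],0],
    [[0,0,-3],0],
    [[0,0,-6],0],
    [[0,0,-9],0],
    [[0,0,-12],0],
    [[0,0,-13],0],
    [[0,0,-13],0],
    [[0,0,-13],0],
  ],
)

```text
t: 10.7
position: [0.5637, -0.1837, 0.192]
orientation: [3.141, -0.003, 2.911]
ft_force: [-0.2, 0.4, 0.1]
gripper_width: 0.0005
```

send_rows(
  motion=[
    [[0,0,0],0],
    [[0,0,0],0],
    [[0,0,0],0],
    [[0,0,0],0],
    [[0,0,0],0],
  ],
)

```text
t: 11.2
position: [0.5648, -0.1841, 0.1935]
orientation: [-3.142, -0.0, 2.911]
ft_force: [0.8, 0.5, 0.5]
gripper_width: 0.0004
```

Run:
```python
from bench import r,imaging
from h import *
o=r.observe();print(o["t"],o["position"],o["ft_force"],abs(o["dq"]).max())
s=imaging.snapshot("side")
cv2.imwrite("pics/side4.png",s["image"][:,:,::-1])
for nm,u,v in(("reset",189,270),("start",291,184),("stop",301,168)):print(nm,dark(s,u,v,13,30))
```

```text
11.2 [ 0.56479273 -0.18411996  0.19345187] [0.75716968 0.45605978 0.529047  ] 0.0044092387945567964
reset [(array([189.56, 270.93]), [179, 262, 23, 19, 273])]
start [(array([289.2 , 184.31]), [284, 180, 12, 8, 55])]
stop [(array([300.03, 166.59]), [293, 162, 16, 10, 98])]
```

View pics/side4.png

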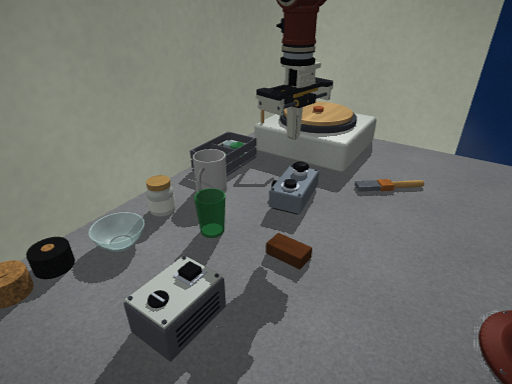

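All three caps are where they were at rest: reset (190,271), start (289,184) and stop (300,167). The tumbler stands upright at (211,213), and the arm is in free air and still.

```bash
python3 -c "
from bench import r
print(r.close_job())"
```

```text
the job is handed in; nothing more can be done
None
```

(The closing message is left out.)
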